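Make up two compressor service kits

ROBOT

A 6-joint arm with a two-finger parallel gripper is mounted at the origin on the work surface; the furniture and walls round the work are solid. World frame = base frame: x ahead of the robot, y to its left, z up, the work surface at z = 0. Lengths are in m, angles in rad, forces in N, time in s.
With the tool pointing down it reaches from about 0.35 to 0.8 m from the base axis. Payload 7.3 kg.
Tool frame: the origin (TCP) lies midway between the tips of the shut fingers; the grasp point (between the pads) lies 19 mm behind it; z points along the fingers, y is the line along which they close (so a half turn about z gives the same grasp; the last joint's range is limited). The gripper opens to 85 mm and grips with 20 to 120 N. Pads are 22 mm wide; open, the fingers measure 114 mm over their backs; the gripper's body (76 mm by 85 mm) begins 54 mm behind the grasp point. The pads swing forward as they close: fully open they stand 13 mm farther back than shut.
Start: joints at [1.102, 0.342, 1.524, -0, 1.275, -0.146], TCP at [0.167, 0.498, 0.231] pointing down, gripper open.
Joint ranges: [-2.53, 2.53], [-0.77, 2.02], [0.04, 2.7], [-1, 4.14], [0.28, 2.66], [-3.11, 3.11]. Speed limits (rad/s): [2.57, 2.57, 3.14, 3.14, 3.14, 3.14].

INTERFACE

Orientations are given as a unit quaternion [w, x, y, z].
In Python, from workcell import * gives the robot as it stands.
- The arm moves only by the shell command python3 -m handwheel 'ROWS' [FORCE]. ROWS is JSON, a list of rows, each an object with "hand": the closure, from 0 (fully open) to 1 (shut); "offset": the shift along the tool's x, y, z in cm, a list of three; "turn": the turn, a rotation vector about the tool's x, y, z in rad, a list of three. In form: [{"hand": hand, "offset": [x, y, z], "turn": [wx, wy, wz]}, ...]. A call has 1 to 8 rows; each row is the pose to reach, as a shift and turn from the pose commanded when the call began, along the tool's axes at that moment; what a row does not reach only later rows make up. A row lasts 1/12 s, in which the tool goes at most 41.7 mm and 7.16 degrees, less where a joint would pass 70% of its speed; a pose out of reach is approached as far as the arm can. A call with a gripper value outside its range is refused whole. The fingers move at their own pace and stop on an object; FORCE is the grip in N (left out, the last holds). Time passes only in rows, so rows that repeat a pose let the fingers close. It gives the time, the measured TCP pose, the force, the opening and the grip force at its end, in the units of the state.
- read_state(): the state, without advancing time (a new reading comes with each control period).
- capture(name): name is "scene" or "top"; returns the picture (400x640x3 uint8, blue, green, red); there is no depth.
- camera_model(name): a dict with "fx", "fy", "cx", "cy" (pixels), "dist" ([k1, k2, p1, p2, k3] as OpenCV has them; the pictures are not rectified), "world_from_camera" (4x4, takes a point from camera to world coordinates). Camera axes: x right, y down, z forward; pixel columns grow to the right and rows downward; lengths in m; the calibration is good to about 2 mm. A picture is of the moment at which its call begins. camera_model takes no time and is no camera call.
- job_done(): hands the job in; it is judged then, once.
Trained networks look in the newest picture that a camera, given by its name, has taken for a name from the list of things; names that differ only in an ending like _2 or _b are one class to them, and where a whole thing is asked for, a point or a joint stands for the part that bears it (a point fixed in the world has none). Each returns a list of dicts, best first, with "conf" (0 to 1); they miss things now and then, are a little off and sometimes report something else, mostly with a low value. They report only what shows in the picture. A call takes as long as a camera call.
- boxes_of(camera, query): "extent" ([left, top, right, bottom] as shares, 0 to 1, of the picture: columns of its width, rows of its height, round what is visible of it).
- mark_of(camera, query): "location" ([column, row] as shares, 0 to 1, of the picture: columns of its width, rows of its height: a listed point, or the origin of a listed thing).
The state is a dict: "time": time; "q": joint angles; "qvel": joint speeds; "joint_efforts": joint torques, N m; "ee_pos": TCP position; "tcp_rot": TCP orientation; "wrist_force": force on the tool from outside, world axes, zero at the start; "moment": the same for the moment, N m; "finger_gap": finger opening in m; "gripper_force": force on a finger pad.
Only numpy, scipy, OpenCV 4.12 (cv2) and the standard library are available. Lean on these libraries where they do the work, as an engineer would, in place of code of your own. Each camera call takes 0.05 s, during which the arm holds its last target. There are 200 camera calls.

TASK

Make up two compressor service kits on the plywood kit boards: one brass tee and the long bolt go on the board with two bays; the other brass tee, the short bolt and the spark plug go on the board with three bays. Lay each part flat and centred in a bay of its own, along the length of the bay and clear of the battens; any bay of the right board will do. Leave the small carton that lies among the parts where it is.

Things in the scene. Friction and masses are not known exactly. Their poses are not given: they have to be found in the camera images.
- board_two: fixed flat plywood kit board with two equal bays side by side, 132 x 108 mm, does not move. Origin: centre of the underside; x runs across the row of bays, y along the length of each bay, z up. The bay floor is 6 mm above the origin; thin dark battens 4 mm wide, standing 3 mm above the floor (top 9 mm), frame and divide the bays. Each bay is 60 mm (x) by 100 mm (y) inside; bay centres at x = -32 and +32 mm, y = 0. May lie on the left or the right wing of the bench
- board_three: fixed flat plywood kit board with three equal bays side by side, 196 x 108 mm, does not move. Origin: centre of the underside; x runs across the row of bays, y along the length of each bay, z up. The bay floor is 6 mm above the origin; thin dark battens 4 mm wide, standing 3 mm above the floor (top 9 mm), frame and divide the bays. Each bay is 60 mm (x) by 100 mm (y) inside; bay centres at x = -64, 0 and +64 mm, y = 0. May lie on the left or the right wing of the bench
- long_bolt: steel hex bolt with a nut on it, lying down, the longer of the two: 77 mm long, 23 mm across the head, 20 mm high. Origin: middle of its length, at the underside; y along the shank, head at +y. Bare shank 11 mm thick, centred 10 mm up, between y = -19 and y = 31 mm
- short_bolt: steel hex bolt with a nut on it, lying down, the shorter of the two: 51 mm long, 19 mm across the head, 16 mm high. Origin: middle of its length, at the underside; y along the shank, head at +y. Bare shank 9.5 mm thick, centred 8 mm up, between y = -13 and y = 19 mm
- tee_1: brass tee pipe fitting lying flat, 38 x 49 x 23 mm (one of two alike). Origin: centre of its outline, at the underside; y along the straight run (49 mm long, 23 mm diameter, its axis at x = -7 mm, 12 mm up), x along the side branch (19 mm diameter, end face at x = +19 mm); across x at the origin it is 38 mm wide
- tee_2: brass tee pipe fitting lying flat, 38 x 49 x 23 mm (one of two alike). Origin: centre of its outline, at the underside; y along the straight run (49 mm long, 23 mm diameter, its axis at x = -7 mm, 12 mm up), x along the side branch (19 mm diameter, end face at x = +19 mm); across x at the origin it is 38 mm wide
- spark_plug: spark plug with white insulator lying down, 21 x 62 x 18 mm. Origin: middle of its length, at the underside; y along its length. Grip it at its thickest part, the steel hexagon (20 mm across x, 12 mm long, centred at y = +2 mm); both ends taper
- carton: small closed black carton, 46 x 66 x 31 mm high, lying loose among the parts; belongs to no kit. Origin: centre of the underside, y along the 66 mm side

How it is judged:
At the end, for the whole second after the job is handed in: Long bolt and one tee on the two-bay board; short bolt, spark plug and other tee on the three-bay board; each alone on a bay's floor, lengthwise within 0.3 rad, origin within 15 mm of the bay centre in x (tees 11) and y (long bolt 10), tees flat; at rest; carton within 15 mm of its start ((x of long_bolt in the frame of board_two between -0.047 and -0.017 m or x of long_bolt in the frame of board_two between 0.017 and 0.047 m) and y of long_bolt in the frame of board_two between -0.01 and 0.01 m and z of long_bolt in the frame of board_two between 0.002 and 0.026 m and angle between the y axis of long_bolt and the y axis of board_two, either way round below 0.3 rad and (x of short_bolt in the frame of board_three between -0.079 and -0.049 m or x of short_bolt in the frame of board_three between -0.015 and 0.015 m or x of short_bolt in the frame of board_three between 0.049 and 0.079 m) and y of short_bolt in the frame of board_three between -0.015 and 0.015 m and z of short_bolt in the frame of board_three between 0.002 and 0.026 m and angle between the y axis of each of short_bolt, spark_plug and the y axis of board_three, either way round below 0.3 rad and (x of spark_plug in the frame of board_three between -0.079 and -0.049 m or x of spark_plug in the frame of board_three between -0.015 and 0.015 m or x of spark_plug in the frame of board_three between 0.049 and 0.079 m) and y of spark_plug in the frame of board_three between -0.015 and 0.015 m and z of spark_plug in the frame of board_three between 0.002 and 0.026 m and (((x of tee_1 in the frame of board_two between -0.043 and -0.021 m or x of tee_1 in the frame of board_two between 0.021 and 0.043 m) and y of tee_1 in the frame of board_two between -0.015 and 0.015 m and z of tee_1 in the frame of board_two between 0.002 and 0.026 m and angle between the y axis of tee_1 and the y axis of board_two, either way round below 0.3 rad and angle between each of tee_1, tee_2's own z axis and vertical below 0.25 rad and (x of tee_2 in the frame of board_three between -0.075 and -0.053 m or x of tee_2 in the frame of board_three between -0.011 and 0.011 m or x of tee_2 in the frame of board_three between 0.053 and 0.075 m) and y of tee_2 in the frame of board_three between -0.015 and 0.015 m and z of tee_2 in the frame of board_three between 0.002 and 0.026 m and angle between the y axis of tee_2 and the y axis of board_three, either way round below 0.3 rad) or ((x of tee_2 in the frame of board_two between -0.043 and -0.021 m or x of tee_2 in the frame of board_two between 0.021 and 0.043 m) and y of tee_2 in the frame of board_two between -0.015 and 0.015 m and z of tee_2 in the frame of board_two between 0.002 and 0.026 m and angle between the y axis of tee_2 and the y axis of board_two, either way round below 0.3 rad and angle between each of tee_2, tee_1's own z axis and vertical below 0.25 rad and (x of tee_1 in the frame of board_three between -0.075 and -0.053 m or x of tee_1 in the frame of board_three between -0.011 and 0.011 m or x of tee_1 in the frame of board_three between 0.053 and 0.075 m) and y of tee_1 in the frame of board_three between -0.015 and 0.015 m and z of tee_1 in the frame of board_three between 0.002 and 0.026 m and angle between the y axis of tee_1 and the y axis of board_three, either way round below 0.3 rad)) and horizontal distance between short_bolt and spark_plug above 0.032 m and linear speed of each of long_bolt, short_bolt, tee_1, tee_2, spark_plug below 0.02 m/s and distance of carton from where it was at the start of the episode below 0.015 m); the robot touches nothing.
It fails at once if the carton is pushed or carried more than 30 mm from its place (distance of carton from where it was at the start of the episode above 0.03 m).
It also fails if it takes over 128 s, if anything falls off the work surface, if the arm or the gripper's body presses on something with over 40 N, if the wrist force passes 120 N, or if a joint passes its speed limit or range.

## Working session

There is one attempt and no reset: what is moved stays moved. The work goes in short steps, Python scripts to look and compute and a shell command to move; the robot and the scene stay as the last step left them, time stands still between calls to the robot, and variables do not carry over. Pictures are saved under pics/ and viewed, at most 14 in all, crops included, and the job is handed in when it is done.

```bash
mkdir -p pics; ls; cat > h.py <<'E'
from workcell import *
import numpy as np, cv2
from scipy.spatial.transform import Rotation as R
def ray(cam,px):
    m=camera_model(cam);K=np.array([[m['fx'],0,m['cx']],[0,m['fy'],m['cy']],[0,0,1]])
    p=cv2.undistortPoints(np.array([[px]],float),K,np.array(m['dist']))[0,0]
    T=np.array(m['world_from_camera']);return T[:3,3],T[:3,:3]@np.array([p[0],p[1],1])
def at(cam,px,z):
    o,d=ray(cam,px);return o+d*(z-o[2])/d[2]
def proj(cam,P):
    m=camera_model(cam);K=np.array([[m['fx'],0,m['cx']],[0,m['fy'],m['cy']],[0,0,1]])
    T=np.linalg.inv(np.array(m['world_from_camera']))
    return cv2.projectPoints(np.array(P,float).reshape(-1,1,3),cv2.Rodrigues(T[:3,:3])[0],T[:3,3],K,np.array(m['dist']))[0].reshape(-1,2)
E
python3 - <<'E'
from h import *
for c in('top','scene'):
    im=capture(c);cv2.imwrite(f'pics/{c}0.png',im)
    T=np.array(camera_model(c)['world_from_camera']);print(c,T.round(3).tolist())
    for q in('board_two','board_three','long_bolt','short_bolt','tee_1','spark_plug','carton'):
        for b in mark_of(c,q):
            if b['conf']>.2:
                px=np.array(b['location'])*[640,400];print(q,round(b['conf'],2),px.round(),at(c,px,.01)[:2].round(3))
print(read_state())
E
```

```text
pics
top [[0.3, -0.894, 0.333, -0.092], [-0.954, -0.278, 0.112, -0.181], [-0.008, -0.351, -0.936, 1.559], [0.0, 0.0, 0.0, 1.0]]
board_two 0.73 [223. 207.] [0.352 0.345]
board_two 0.53 [406. 229.] [ 0.462 -0.28 ]
board_three 0.73 [433. 208.] [ 0.565 -0.349]
long_bolt 0.48 [388. 204.] [ 0.532 -0.198]
short_bolt 0.42 [362. 221.] [ 0.446 -0.127]
tee_1 0.49 [382. 245.] [ 0.383 -0.215]
tee_1 0.42 [423. 257.] [ 0.385 -0.358]
spark_plug 0.63 [407. 233.] [ 0.45  -0.287]
spark_plug 0.58 [390. 204.] [ 0.536 -0.203]
carton 0.59 [397. 267.] [ 0.327 -0.28 ]
scene [[0.248, 0.669, -0.701, 1.304], [0.969, -0.168, 0.182, -0.198], [0.004, -0.724, -0.69, 0.871], [0.0, 0.0, 0.0, 1.0]]
board_two 0.65 [408. 167.] [0.362 0.338]
board_three 0.75 [196. 254.] [ 0.56  -0.347]
long_bolt 0.71 [254. 237.] [ 0.539 -0.19 ]
tee_1 0.64 [239. 206.] [ 0.408 -0.216]
tee_1 0.61 [194. 217.] [ 0.425 -0.348]
spark_plug 0.47 [220. 221.] [ 0.459 -0.277]
carton 0.72 [216. 195.] [ 0.346 -0.279]
{'time': 0.8, 'q': array([ 1.10199335e+00,  3.41957296e-01,  1.52408926e+00,  2.05259349e-07,
        1.27538258e+00, -1.45965076e-01]), 'qvel': array([-0.00074808, -0.0010552 , -0.00026232,  0.00071578, -0.00017133,
        0.00011868]), 'joint_efforts': array([ 7.94858170e-04, -4.33530629e+01, -2.46265465e+01, -4.61587803e-06,
        2.37338963e-04,  8.65117471e-06]), 'ee_pos': array([0.16653553, 0.49791657, 0.23134745]), 'tcp_rot': array([2.46449094e-05, 1.60718900e-01, 9.87000217e-01, 7.79595967e-05]), 'wrist_force': array([-0.34872114, -0.55821408,  0.05112941]), 'moment': array([ 0.01587245, -0.04019215, -0.02739197]), 'gripper_force': 0.0, 'finger_gap': 0.0850910072341102}
```

View pics/top0.png

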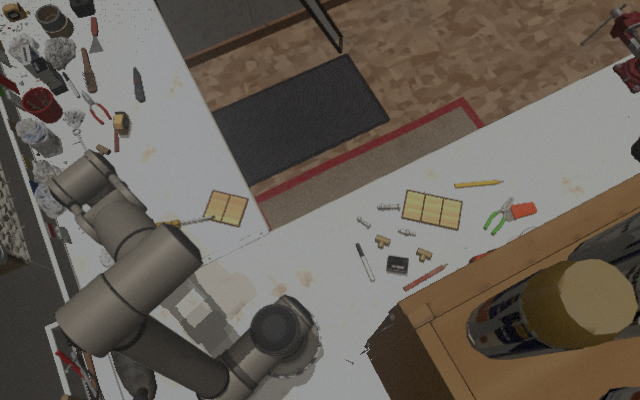

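View pics/scene0.png

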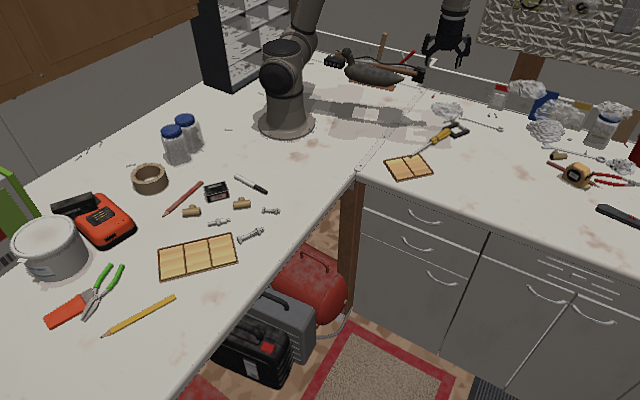

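The top view shows the parts at columns 355–460 and rows 190–280. The two-bay board is at (225,208), with a screwdriver next to it. I'll zoom in.

```bash
python3 - <<'E'
import cv2
a=cv2.imread('pics/top0.png');b=cv2.imread('pics/scene0.png')
z=lambda i,x,y,w,h,k:cv2.resize(i[y:y+h,x:x+w],None,fx=k,fy=k,interpolation=cv2.INTER_CUBIC)
cv2.imwrite('pics/a.png',z(a,350,185,120,90,6.5))
cv2.imwrite('pics/b.png',z(b,150,170,140,115,5.2))
c=cv2.hconcat([z(a,180,180,80,60,5),z(b,370,120,80,60,5)])
cv2.imwrite('pics/c.png',c)
E
```

```text
(no output)
```

View pics/a.png

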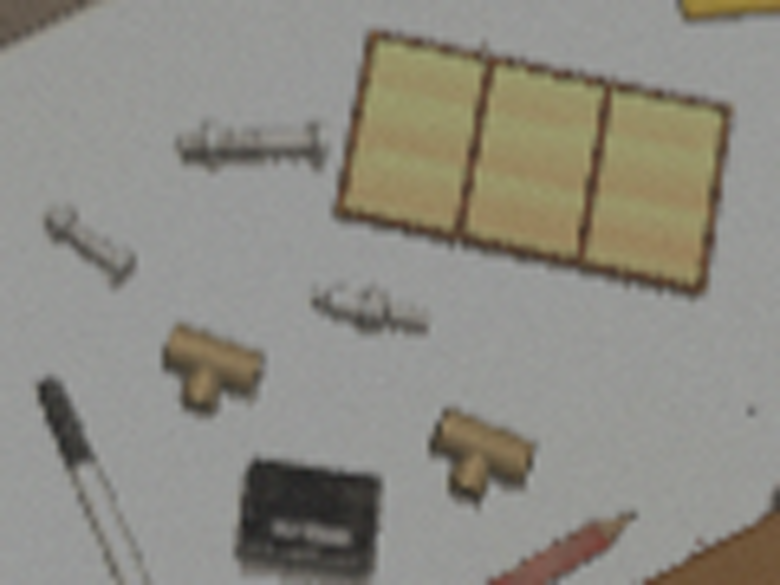

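View pics/b.png

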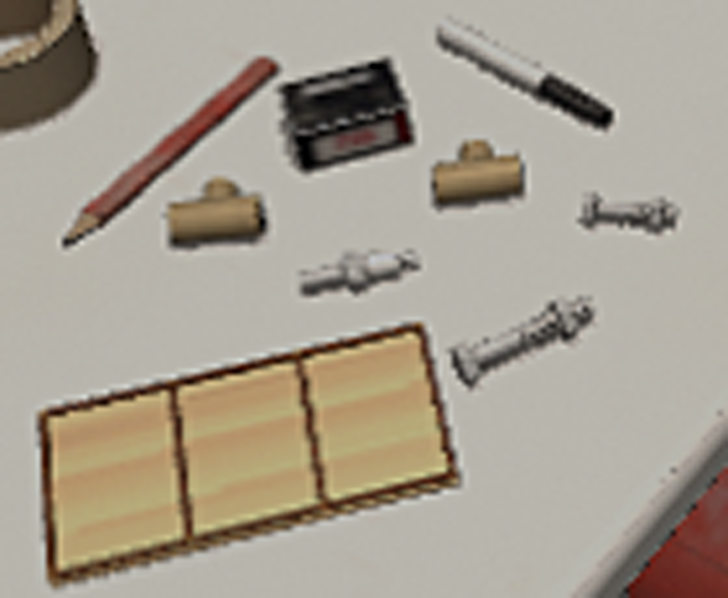

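View pics/c.png

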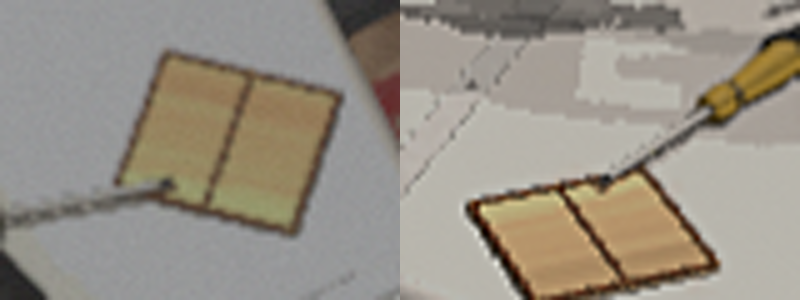

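Every part and both boards show clearly. The screwdriver tip only clips the corner of one bay on the two-bay board. Next I'll compute metric positions from both views.

```bash
cat >> h.py <<'E'
A=lambda x,y:((x+.5)/6.5-.5+350,(y+.5)/6.5-.5+185)
B=lambda x,y:((x+.5)/5.2-.5+150,(y+.5)/5.2-.5+170)
CL=lambda x,y:((x+.5)/5-.5+180,(y+.5)/5-.5+180)
CR=lambda x,y:((x-400+.5)/5-.5+370,(y+.5)/5-.5+120)
E
python3 - <<'E'
from h import *
def show(n,cam,f,pts,z):
    W=np.array([at(cam,f(*p),z)[:2] for p in pts]);print(n,cam,(W*1000).round().tolist(),'mean',(W.mean(0)*1000).round(), end=' ')
    for i in range(len(W)-1):
        d=W[i+1]-W[i];print('L%.0f a%.1f'%(1e3*np.hypot(*d),np.degrees(np.arctan2(d[1],d[0]))),end=' ')
    print()
show('b3','top',A,[(370,32),(732,105),(702,293),(338,213)],.009)
show('b3','scene',B,[(455,476),(52,574),(40,412),(420,325)],.009)
show('b2','top',CL,[(165,50),(343,93),(298,236),(117,184)],.009)
show('b2','scene',CR,[(467,203),(640,168),(718,266),(530,302)],.009)
show('long','top',A,[(180,146),(326,143)],.011); show('long','scene',B,[(590,310),(460,364)],.011)
show('short','top',A,[(48,216),(130,272)],.009); show('short','scene',B,[(677,217),(585,213)],.009)
show('plug','top',A,[(312,297),(370,309),(428,325)],.010); show('plug','scene',B,[(418,264),(358,272),(302,285)],.010)
show('teeA','top',A,[(172,346),(256,372)],.012); show('teeA','scene',B,[(522,178),(434,190)],.014)
show('teeAbr','top',A,[(213,359),(199,405)],.012)
show('teeB','top',A,[(440,432),(529,461)],.012); show('teeB','scene',B,[(265,217),(168,226)],.014)
show('teeBbr','top',A,[(485,446),(466,496)],.012)
show('carton top','top',A,[(255,458),(382,474),(372,570),(238,555)],.031)
show('screwtip','top',CL,[(170,184),(0,222)],.01)
E
```

```text
b3 top [[605.0, -245.0], [621.0, -439.0], [513.0, -446.0], [500.0, -254.0]] mean [ 560. -346.] L195 a-85.3 L108 a-176.5 L192 a94.0 
b3 scene [[611.0, -244.0], [622.0, -435.0], [517.0, -444.0], [506.0, -252.0]] mean [ 564. -344.] L192 a-86.8 L105 a-175.2 L193 a93.5 
b2 top [[403.0, 407.0], [409.0, 275.0], [302.0, 268.0], [300.0, 400.0]] mean [354. 337.] L131 a-87.1 L108 a-175.8 L133 a90.7 
b2 scene [[308.0, 272.0], [301.0, 399.0], [409.0, 406.0], [413.0, 275.0]] mean [358. 338.] L128 a93.1 L108 a3.4 L130 a-88.5 
long top [[511.0, -164.0], [535.0, -238.0]] mean [ 523. -201.] L78 a-71.5 
long scene [[519.0, -162.0], [540.0, -234.0]] mean [ 529. -198.] L74 a-73.7 
short top [[453.0, -108.0], [435.0, -158.0]] mean [ 444. -133.] L53 a-109.0 
short scene [[460.0, -105.0], [444.0, -154.0]] mean [ 452. -129.] L52 a-107.6 
plug top [[450.0, -252.0], [453.0, -283.0], [453.0, -314.0]] mean [ 452. -283.] L31 a-85.1 L31 a-89.1 
plug scene [[461.0, -248.0], [459.0, -281.0], [462.0, -310.0]] mean [ 461. -280.] L32 a-93.6 L30 a-85.6 
teeA top [[402.0, -190.0], [401.0, -235.0]] mean [ 402. -212.] L45 a-90.8 
teeA scene [[413.0, -185.0], [410.0, -234.0]] mean [ 411. -210.] L49 a-92.9 
teeAbr top [[401.0, -212.0], [375.0, -211.0]] mean [ 388. -211.] L26 a179.0 
teeB top [[398.0, -333.0], [397.0, -380.0]] mean [ 398. -356.] L47 a-91.7 
teeB scene [[409.0, -327.0], [403.0, -379.0]] mean [ 406. -353.] L52 a-96.6 
teeBbr top [[398.0, -357.0], [370.0, -353.0]] mean [ 384. -355.] L29 a173.6 
carton top top [[351.0, -245.0], [362.0, -308.0], [313.0, -315.0], [300.0, -250.0]] mean [ 332. -280.] L64 a-80.1 L50 a-171.8 L67 a100.9 
screwtip top [[311.0, 365.0], [251.0, 465.0]] mean [281. 415.] L117 a120.9
```

```bash
cat > plan.py <<'E'
# python3 plan.py x,y,z(mm),psi(deg) ... : per leg (one call each) offset cm, turn z, rows needed
import sys; from h import *
s=read_state();w,x,y,z=s['tcp_rot'];M=R.from_quat([x,y,z,w]).as_matrix()
P=s['ee_pos'];psi=np.arctan2(M[1,1],M[0,1]);print('now',(P*1e3).round(1),np.degrees(psi).round(1),'t',s['time'],'tilt',M[:,2].round(3))
for a in sys.argv[1:]:
    a=[float(v) for v in a.split(',')];T=np.array(a[:3])/1e3;g=np.radians(a[3]);d=T-P
    o=[-np.sin(psi)*d[0]+np.cos(psi)*d[1],np.cos(psi)*d[0]+np.sin(psi)*d[1],-d[2]]
    t=-(g-psi);print(a,'off',(np.array(o)*100).round(2).tolist(),'tz %.3f'%t,'rows %.1f %.1f'%(np.linalg.norm(d)/.0417,abs(t)/.125));P,psi=T,g
E
python3 plan.py 330,330,230,45 450,80,200,20 420,-200,170,-4 395,-355,80,-4 395,-355,6,-4
```

```text
now [166.5 497.9 231.3] 71.5 t 0.8 tilt [ 0.  0. -1.]
[330.0, 330.0, 230.0, 45.0] off [-20.83, -10.74, 0.13] tz 0.463 rows 5.6 3.7
[450.0, 80.0, 200.0, 20.0] off [-26.16, -9.19, 3.0] tz 0.436 rows 6.7 3.5
[420.0, -200.0, 170.0, -4.0] off [-25.29, -12.4, 3.0] tz 0.419 rows 6.8 3.4
[395.0, -355.0, 80.0, -4.0] off [-15.64, -1.41, 9.0] tz -0.000 rows 4.3 0.0
[395.0, -355.0, 6.0, -4.0] off [0.0, 0.0, 7.4] tz -0.000 rows 1.8 0.0
```

```bash
python3 -m handwheel '[{"hand":0.1,"offset":[-20.8,-10.7,0],"turn":[0,0,0.463]},{"hand":0.1,"offset":[-20.8,-10.7,0],"turn":[0,0,0.463]},{"hand":0.1,"offset":[-20.8,-10.7,0],"turn":[0,0,0.463]},{"hand":0.1,"offset":[-20.8,-10.7,0],"turn":[0,0,0.463]},{"hand":0.1,"offset":[-20.8,-10.7,0],"turn":[0,0,0.463]},{"hand":0.1,"offset":[-20.8,-10.7,0],"turn":[0,0,0.463]},{"hand":0.1,"offset":[-20.8,-10.7,0],"turn":[0,0,0.463]},{"hand":0.1,"offset":[-20.8,-10.7,0],"turn":[0,0,0.463]}]' 60
python3 plan.py 450,80,200,20 420,-200,170,-4 395,-355,80,-4 395,-355,6,-4
```

```text
time: 1.47
ee_pos: [0.3307, 0.3296, 0.2314]
tcp_rot: [-0.0, 0.384, 0.923, 0.0]
wrist_force: [-0.4, -0.1, -0.3]
finger_gap: 0.0768
gripper_force: 0.0
now [330.7 329.6 231.4] 44.8 t 1.4667 tilt [ 0.  0. -1.]
[450.0, 80.0, 200.0, 20.0] off [-26.12, -9.12, 3.14] tz 0.433 rows 6.7 3.5
[420.0, -200.0, 170.0, -4.0] off [-25.29, -12.4, 3.0] tz 0.419 rows 6.8 3.4
[395.0, -355.0, 80.0, -4.0] off [-15.64, -1.41, 9.0] tz -0.000 rows 4.3 0.0
[395.0, -355.0, 6.0, -4.0] off [0.0, 0.0, 7.4] tz -0.000 rows 1.8 0.0
```

```bash
python3 -m handwheel '[{"hand":0.1,"offset":[-26.1,-9.1,3.1],"turn":[0,0,0.433]},{"hand":0.1,"offset":[-26.1,-9.1,3.1],"turn":[0,0,0.433]},{"hand":0.1,"offset":[-26.1,-9.1,3.1],"turn":[0,0,0.433]},{"hand":0.1,"offset":[-26.1,-9.1,3.1],"turn":[0,0,0.433]},{"hand":0.1,"offset":[-26.1,-9.1,3.1],"turn":[0,0,0.433]},{"hand":0.1,"offset":[-26.1,-9.1,3.1],"turn":[0,0,0.433]},{"hand":0.1,"offset":[-26.1,-9.1,3.1],"turn":[0,0,0.433]},{"hand":0.1,"offset":[-26.1,-9.1,3.1],"turn":[0,0,0.433]}]' | sed -n 2p
python3 -m handwheel '[{"hand":0.1,"offset":[-25.3,-12.4,3],"turn":[0,0,0.419]},{"hand":0.1,"offset":[-25.3,-12.4,3],"turn":[0,0,0.419]},{"hand":0.1,"offset":[-25.3,-12.4,3],"turn":[0,0,0.419]},{"hand":0.1,"offset":[-25.3,-12.4,3],"turn":[0,0,0.419]},{"hand":0.1,"offset":[-25.3,-12.4,3],"turn":[0,0,0.419]},{"hand":0.1,"offset":[-25.3,-12.4,3],"turn":[0,0,0.419]},{"hand":0.1,"offset":[-25.3,-12.4,3],"turn":[0,0,0.419]},{"hand":0.1,"offset":[-25.3,-12.4,3],"turn":[0,0,0.419]}]' | sed -n 2p
python3 -m handwheel '[{"hand":0.1,"offset":[-15.6,-1.4,9],"turn":[0,0,0]},{"hand":0.1,"offset":[-15.6,-1.4,9],"turn":[0,0,0]},{"hand":0.1,"offset":[-15.6,-1.4,9],"turn":[0,0,0]},{"hand":0.1,"offset":[-15.6,-1.4,9],"turn":[0,0,0]},{"hand":0.1,"offset":[-15.6,-1.4,9],"turn":[0,0,0]},{"hand":0.1,"offset":[-15.6,-1.4,9],"turn":[0,0,0]}]' | sed -n 2p
python3 - <<'E'
from h import *
im=capture('scene');cv2.imwrite('pics/s1.png',cv2.resize(im[150:270,150:310],None,fx=5,fy=5,interpolation=cv2.INTER_CUBIC))
E
python3 plan.py 395,-355,6,-4
```

```text
ee_pos: [0.4516, 0.0787, 0.1997]
ee_pos: [0.4209, -0.2025, 0.1698]
ee_pos: [0.3962, -0.3539, 0.0783]
now [ 396.6 -352.5   79.4] -3.9 t 3.35 tilt [-0.001  0.002 -1.   ]
[395.0, -355.0, 6.0, -4.0] off [-0.26, -0.15, 7.34] tz 0.002 rows 1.8 0.0
```

View pics/s1.png

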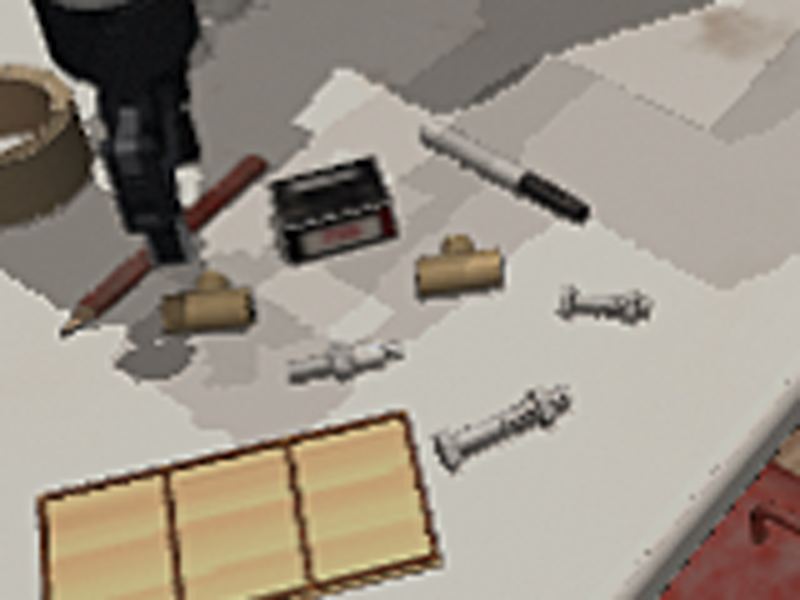

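The gripper hangs above and left of tee B in the crop. I'll project the TCP to check the aim before going down.

```bash
python3 - <<'E'
from h import *
P=read_state()['ee_pos']
for p in (P,[.395,-.355,.012],[.402,-.355,.012]):
    print((proj('scene',p)[0]-[150,150])*5, proj('top',p)[0])
E
```

```text
[181.65379579 218.00113853] [426.71885841 247.74313018]
[202.97762166 301.28160874] [423.5254056  253.90281274]
[203.28608098 309.65871718] [424.01069859 251.95757817]
```

```bash
python3 -m handwheel '[{"hand":0.1,"offset":[0,-0.1,2.5],"turn":[0,0,0]},{"hand":0.1,"offset":[0,-0.1,5],"turn":[0,0,0]},{"hand":0.1,"offset":[0,-0.1,7.3],"turn":[0,0,0]},{"hand":0.1,"offset":[0,-0.1,7.3],"turn":[0,0,0]},{"hand":0.7,"offset":[0,-0.1,7.3],"turn":[0,0,0]},{"hand":0.7,"offset":[0,-0.1,7.3],"turn":[0,0,0]},{"hand":0.7,"offset":[0,-0.1,7.3],"turn":[0,0,0]},{"hand":0.7,"offset":[0,-0.1,7.3],"turn":[0,0,0]}]' 50
python3 -m handwheel '[{"hand":0.7,"offset":[0,0,0],"turn":[0,0,0]},{"hand":0.7,"offset":[0,0,0],"turn":[0,0,0]},{"hand":0.7,"offset":[0,0,0],"turn":[0,0,0]},{"hand":0.7,"offset":[0,0,-2],"turn":[0,0,0]},{"hand":0.7,"offset":[0,0,-5],"turn":[0,0,0]},{"hand":0.7,"offset":[0,0,-8],"turn":[0,0,0]},{"hand":0.7,"offset":[0,0,-10],"turn":[0,0,0]},{"hand":0.7,"offset":[0,0,-10],"turn":[0,0,0]}]'
python3 plan.py 480,-390,105,-45 566,-409,60,-86 566,-409,13,-86
```

```text
time: 4.02
ee_pos: [0.3963, -0.3537, 0.0095]
tcp_rot: [0.001, 0.73, 0.683, 0.0]
wrist_force: [-0.6, 2.5, 7.1]
finger_gap: 0.0352
gripper_force: 49.1
time: 4.68
ee_pos: [0.3974, -0.3555, 0.1128]
tcp_rot: [0.005, 0.73, 0.683, -0.0]
wrist_force: [0.3, -0.2, -1.2]
finger_gap: 0.0355
gripper_force: 51.2
now [ 397.4 -355.5  112.8] -3.8 t 4.6833 tilt [ 0.007 -0.008 -1.   ]
[480.0, -390.0, 105.0, -45.0] off [-2.89, 8.47, 0.78] tz 0.718 rows 2.2 5.7
[566.0, -409.0, 60.0, -86.0] off [4.74, 7.42, 4.5] tz 0.716 rows 2.4 5.7
[566.0, -409.0, 13.0, -86.0] off [0.0, 0.0, 4.7] tz -0.000 rows 1.1 0.0
```

```bash
python3 -m handwheel '[{"hand":0.7,"offset":[0,0,0],"turn":[0,0,0]},{"hand":0.7,"offset":[0,0,0],"turn":[0,0,0]}]'
python3 - <<'E'
from h import *
im=capture('scene');cv2.imwrite('pics/s2.png',cv2.resize(im[150:270,150:310],None,fx=5,fy=5,interpolation=cv2.INTER_CUBIC))
E
python3 plan.py 480,-390,105,-45 566,-409,60,-86 566,-409,16,-86
```

```text
time: 4.85
ee_pos: [0.395, -0.3528, 0.1069]
tcp_rot: [-0.0, 0.73, 0.683, 0.0]
wrist_force: [-0.2, 0.2, -2.0]
finger_gap: 0.0355
gripper_force: 51.2
now [ 394.8 -352.6  106.3] -3.8 t 4.9 tilt [-0.001  0.002 -1.   ]
[480.0, -390.0, 105.0, -45.0] off [-3.16, 8.75, 0.13] tz 0.718 rows 2.2 5.7
[566.0, -409.0, 60.0, -86.0] off [4.74, 7.42, 4.5] tz 0.716 rows 2.4 5.7
[566.0, -409.0, 16.0, -86.0] off [0.0, 0.0, 4.4] tz -0.000 rows 1.1 0.0
```

View pics/s2.png

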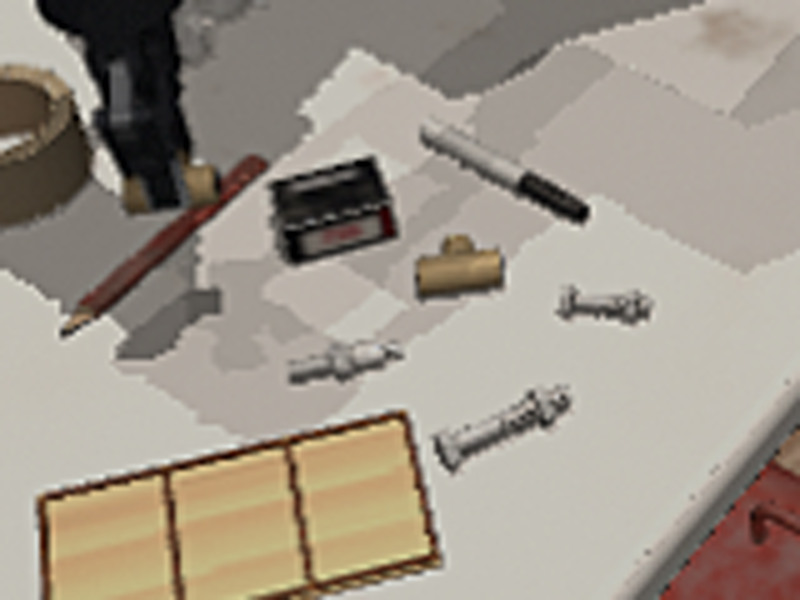

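Tee B is held level and the carton hasn't moved. The pad at (163,185) sits mid-run. On to placing it.

```bash
python3 -m handwheel '[{"hand":0.7,"offset":[-3.2,8.7,0.1],"turn":[0,0,0.718]},{"hand":0.7,"offset":[-3.2,8.7,0.1],"turn":[0,0,0.718]},{"hand":0.7,"offset":[-3.2,8.7,0.1],"turn":[0,0,0.718]},{"hand":0.7,"offset":[-3.2,8.7,0.1],"turn":[0,0,0.718]},{"hand":0.7,"offset":[-3.2,8.7,0.1],"turn":[0,0,0.718]},{"hand":0.7,"offset":[-3.2,8.7,0.1],"turn":[0,0,0.718]},{"hand":0.7,"offset":[-3.2,8.7,0.1],"turn":[0,0,0.718]}]' | sed -n 2p
python3 -m handwheel '[{"hand":0.7,"offset":[4.7,7.4,4],"turn":[0,0,0.716]},{"hand":0.7,"offset":[4.7,7.4,4],"turn":[0,0,0.716]},{"hand":0.7,"offset":[4.7,7.4,4],"turn":[0,0,0.716]},{"hand":0.7,"offset":[4.7,7.4,4],"turn":[0,0,0.716]},{"hand":0.7,"offset":[4.7,7.4,4],"turn":[0,0,0.716]},{"hand":0.7,"offset":[4.7,7.4,4],"turn":[0,0,0.716]},{"hand":0.7,"offset":[4.7,7.4,4],"turn":[0,0,0.716]},{"hand":0.7,"offset":[4.7,7.4,4],"turn":[0,0,0.716]}]' | sed -n 2p
python3 -m handwheel '[{"hand":0.7,"offset":[0,0,0],"turn":[0,0,0]},{"hand":0.7,"offset":[0,0,0],"turn":[0,0,0]}]' | sed -n 2p
python3 plan.py 566,-409,14,-86
```

```text
ee_pos: [0.4795, -0.3904, 0.1042]
ee_pos: [0.5652, -0.4098, 0.0651]
ee_pos: [0.5654, -0.4101, 0.066]
now [ 565.4 -410.1   66. ] -85.8 t 6.3167 tilt [-0.  0. -1.]
[566.0, -409.0, 14.0, -86.0] off [0.07, -0.11, 5.2] tz 0.003 rows 1.2 0.0
```

```bash
python3 -m handwheel '[{"hand":0.7,"offset":[0,0,2],"turn":[0,0,0]},{"hand":0.7,"offset":[0,0,3.5],"turn":[0,0,0]},{"hand":0.7,"offset":[0,0,4.5],"turn":[0,0,0]},{"hand":0.7,"offset":[0,0,5],"turn":[0,0,0]},{"hand":0.7,"offset":[0,0,5.1],"turn":[0,0,0]},{"hand":0.7,"offset":[0,0,5.1],"turn":[0,0,0]},{"hand":0.7,"offset":[0,0,5.1],"turn":[0,0,0]}]'
python3 -m handwheel '[{"hand":0.42,"offset":[0,0,0],"turn":[0,0,0]},{"hand":0.42,"offset":[0,0,0],"turn":[0,0,0]},{"hand":0.42,"offset":[0,0,0],"turn":[0,0,0]},{"hand":0.42,"offset":[0,0,-0.5],"turn":[0,0,0]},{"hand":0.42,"offset":[0,0,-2],"turn":[0,0,0]},{"hand":0.42,"offset":[0,0,-5],"turn":[0,0,0]},{"hand":0.42,"offset":[0,0,-8.5],"turn":[0,0,0]},{"hand":0.42,"offset":[0,0,-8.5],"turn":[0,0,0]}]'
python3 plan.py 500,-340,100,-40 456,-281,90,1 456,-281,4,1
```

```text
time: 6.9
ee_pos: [0.5659, -0.4105, 0.0157]
tcp_rot: [0.0, 0.999, 0.035, 0.0]
wrist_force: [-0.4, 0.7, -2.0]
finger_gap: 0.0355
gripper_force: 51.4
time: 7.57
ee_pos: [0.5687, -0.4128, 0.1089]
tcp_rot: [0.005, 0.999, 0.035, 0.005]
wrist_force: [0.9, -2.2, 2.1]
finger_gap: 0.0494
gripper_force: 0.0
now [ 568.7 -412.8  108.9] -86.0 t 7.5667 tilt [ 0.01  -0.009 -1.   ]
[500.0, -340.0, 100.0, -40.0] off [-6.34, -7.74, 0.89] tz -0.803 rows 2.4 6.4
[456.0, -281.0, 90.0, 1.0] off [1.69, -7.16, 1.0] tz -0.716 rows 1.8 5.7
[456.0, -281.0, 4.0, 1.0] off [0.0, 0.0, 8.6] tz -0.000 rows 2.1 0.0
```

```bash
python3 -m handwheel '[{"hand":0.4,"offset":[-6.1,-7.5,0],"turn":[0,0,-0.803]},{"hand":0.4,"offset":[-6.1,-7.5,0],"turn":[0,0,-0.803]},{"hand":0.4,"offset":[-6.1,-7.5,0],"turn":[0,0,-0.803]},{"hand":0.4,"offset":[-6.1,-7.5,0],"turn":[0,0,-0.803]},{"hand":0.4,"offset":[-6.1,-7.5,0],"turn":[0,0,-0.803]},{"hand":0.4,"offset":[-6.1,-7.5,0],"turn":[0,0,-0.803]},{"hand":0.4,"offset":[-6.1,-7.5,0],"turn":[0,0,-0.803]},{"hand":0.4,"offset":[-6.1,-7.5,0],"turn":[0,0,-0.803]}]' | sed -n 2p
python3 -m handwheel '[{"hand":0.3,"offset":[1.7,-7.2,2],"turn":[0,0,-0.716]},{"hand":0.3,"offset":[1.7,-7.2,2],"turn":[0,0,-0.716]},{"hand":0.3,"offset":[1.7,-7.2,2],"turn":[0,0,-0.716]},{"hand":0.3,"offset":[1.7,-7.2,2],"turn":[0,0,-0.716]},{"hand":0.3,"offset":[1.7,-7.2,2],"turn":[0,0,-0.716]},{"hand":0.3,"offset":[1.7,-7.2,2],"turn":[0,0,-0.716]},{"hand":0.3,"offset":[1.7,-7.2,2],"turn":[0,0,-0.716]},{"hand":0.3,"offset":[1.7,-7.2,2],"turn":[0,0,-0.716]}]' | sed -n 2p
python3 -m handwheel '[{"hand":0.3,"offset":[0,0,0],"turn":[0,0,0]},{"hand":0.3,"offset":[0,0,0],"turn":[0,0,0]}]' | sed -n 2p
python3 - <<'E'
from h import *
im=capture('scene');cv2.imwrite('pics/s3.png',cv2.resize(im[150:290,150:310],None,fx=4,fy=4,interpolation=cv2.INTER_CUBIC))
E
python3 plan.py 456,-281,4,1
```

```text
ee_pos: [0.4998, -0.3398, 0.1009]
ee_pos: [0.4554, -0.2805, 0.0805]
ee_pos: [0.4553, -0.2804, 0.0804]
now [ 455.3 -280.4   80.3] 0.9 t 9.1167 tilt [ 0.  0. -1.]
[456.0, -281.0, 4.0, 1.0] off [-0.06, 0.06, 7.63] tz -0.001 rows 1.8 0.0
```

View pics/s3.png

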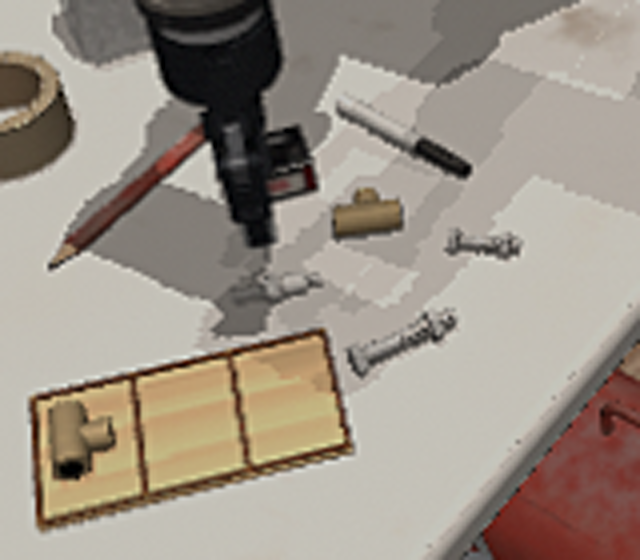

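Tee B sits centred in the left bay, at crop (82,440). Now the spark plug.

```bash
python3 -m handwheel '[{"hand":0.3,"offset":[0,0,2.5],"turn":[0,0,0]},{"hand":0.3,"offset":[0,0,5],"turn":[0,0,0]},{"hand":0.3,"offset":[0,0,7],"turn":[0,0,0]},{"hand":0.3,"offset":[0,0,7.6],"turn":[0,0,0]},{"hand":0.3,"offset":[0,0,7.6],"turn":[0,0,0]},{"hand":0.9,"offset":[0,0,7.6],"turn":[0,0,0]},{"hand":0.9,"offset":[0,0,7.6],"turn":[0,0,0]},{"hand":0.9,"offset":[0,0,7.6],"turn":[0,0,0]}]' 40
python3 -m handwheel '[{"hand":0.9,"offset":[0,0,0],"turn":[0,0,0]},{"hand":0.9,"offset":[0,0,0],"turn":[0,0,0]},{"hand":0.9,"offset":[0,0,0],"turn":[0,0,0]},{"hand":0.9,"offset":[0,0,0],"turn":[0,0,0]}]'
python3 -m handwheel '[{"hand":0.9,"offset":[0,0,-2],"turn":[0,0,0]},{"hand":0.9,"offset":[0,0,-4],"turn":[0,0,0]},{"hand":0.9,"offset":[0,0,-6],"turn":[0,0,0]},{"hand":0.9,"offset":[0,0,-8],"turn":[0,0,0]},{"hand":0.9,"offset":[0,0,-9],"turn":[0,0,0]},{"hand":0.9,"offset":[0,0,-9],"turn":[0,0,0]},{"hand":0.9,"offset":[0,0,-9],"turn":[0,0,0]},{"hand":0.9,"offset":[0,0,-9],"turn":[0,0,0]}]'
python3 plan.py 510,-315,94,-45 562,-345,60,-86 562,-345,11,-86
```

```text
time: 9.78
ee_pos: [0.4561, -0.2809, 0.0056]
tcp_rot: [0.001, 0.701, 0.713, 0.0]
wrist_force: [-0.5, 0.1, -0.4]
finger_gap: 0.0238
gripper_force: 0.0
time: 10.12
ee_pos: [0.4559, -0.2809, 0.0057]
tcp_rot: [0.001, 0.701, 0.713, 0.0]
wrist_force: [-1.6, 1.5, 6.5]
finger_gap: 0.0185
gripper_force: 39.3
time: 10.78
ee_pos: [0.4547, -0.2798, 0.0932]
tcp_rot: [-0.001, 0.701, 0.713, -0.0]
wrist_force: [-0.6, -0.1, -1.1]
finger_gap: 0.0181
gripper_force: 39.5
now [ 454.7 -279.8   93.2] 1.0 t 10.7833 tilt [-0.001  0.001 -1.   ]
[510.0, -315.0, 94.0, -45.0] off [-3.61, 5.46, -0.08] tz 0.803 rows 1.6 6.4
[562.0, -345.0, 60.0, -86.0] off [1.56, 5.8, 3.4] tz 0.716 rows 1.7 5.7
[562.0, -345.0, 11.0, -86.0] off [0.0, 0.0, 4.9] tz -0.000 rows 1.2 0.0
```

```bash
python3 -m handwheel '[{"hand":0.9,"offset":[-3.6,5.5,0],"turn":[0,0,0.803]},{"hand":0.9,"offset":[-3.6,5.5,0],"turn":[0,0,0.803]},{"hand":0.9,"offset":[-3.6,5.5,0],"turn":[0,0,0.803]},{"hand":0.9,"offset":[-3.6,5.5,0],"turn":[0,0,0.803]},{"hand":0.9,"offset":[-3.6,5.5,0],"turn":[0,0,0.803]},{"hand":0.9,"offset":[-3.6,5.5,0],"turn":[0,0,0.803]},{"hand":0.9,"offset":[-3.6,5.5,0],"turn":[0,0,0.803]},{"hand":0.9,"offset":[-3.6,5.5,0],"turn":[0,0,0.803]}]' | sed -n 2p
python3 -m handwheel '[{"hand":0.9,"offset":[1.6,5.8,3.4],"turn":[0,0,0.716]},{"hand":0.9,"offset":[1.6,5.8,3.4],"turn":[0,0,0.716]},{"hand":0.9,"offset":[1.6,5.8,3.4],"turn":[0,0,0.716]},{"hand":0.9,"offset":[1.6,5.8,3.4],"turn":[0,0,0.716]},{"hand":0.9,"offset":[1.6,5.8,3.4],"turn":[0,0,0.716]},{"hand":0.9,"offset":[1.6,5.8,3.4],"turn":[0,0,0.716]},{"hand":0.9,"offset":[1.6,5.8,3.4],"turn":[0,0,0.716]},{"hand":0.9,"offset":[1.6,5.8,3.4],"turn":[0,0,0.716]}]' | sed -n 2p
python3 -m handwheel '[{"hand":0.9,"offset":[0,0,0],"turn":[0,0,0]},{"hand":0.9,"offset":[0,0,0],"turn":[0,0,0]}]' | sed -n 2p
python3 - <<'E'
from h import *
im=capture('scene');cv2.imwrite('pics/s4.png',cv2.resize(im[150:290,150:310],None,fx=4,fy=4,interpolation=cv2.INTER_CUBIC))
E
python3 plan.py 562,-345,12.5,-86
```

```text
ee_pos: [0.5103, -0.3148, 0.0925]
ee_pos: [0.5629, -0.3447, 0.0592]
ee_pos: [0.5631, -0.3449, 0.06]
now [ 563.2 -345.    60.1] -85.9 t 12.3333 tilt [-0.  0. -1.]
[562.0, -345.0, 12.5, -86.0] off [-0.12, -0.0, 4.76] tz 0.002 rows 1.1 0.0
```

View pics/s4.png

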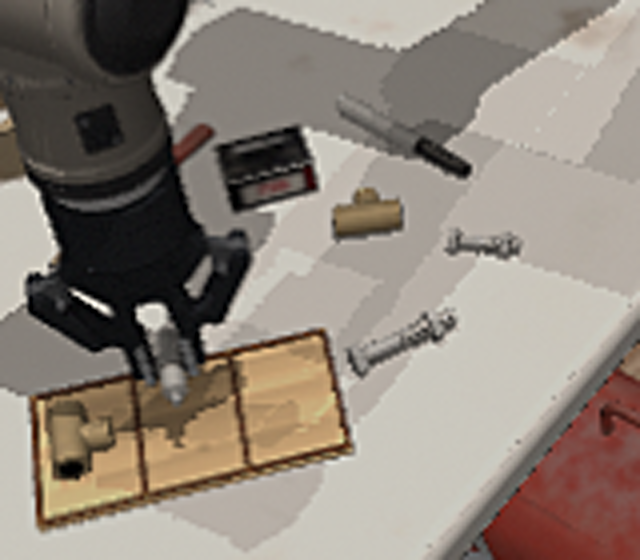

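The plug is held along the bay, with its tip at crop (175,395). Lowering and releasing it.

```bash
python3 -m handwheel '[{"hand":0.9,"offset":[-0.1,0,2],"turn":[0,0,0]},{"hand":0.9,"offset":[-0.1,0,3.5],"turn":[0,0,0]},{"hand":0.9,"offset":[-0.1,0,4.3],"turn":[0,0,0]},{"hand":0.9,"offset":[-0.1,0,4.7],"turn":[0,0,0]},{"hand":0.9,"offset":[-0.1,0,4.8],"turn":[0,0,0]},{"hand":0.9,"offset":[-0.1,0,4.8],"turn":[0,0,0]},{"hand":0.9,"offset":[-0.1,0,4.8],"turn":[0,0,0]}]'
python3 -m handwheel '[{"hand":0.6,"offset":[0,0,0],"turn":[0,0,0]},{"hand":0.6,"offset":[0,0,0],"turn":[0,0,0]},{"hand":0.6,"offset":[0,0,0],"turn":[0,0,0]},{"hand":0.6,"offset":[0,0,-1],"turn":[0,0,0]},{"hand":0.6,"offset":[0,0,-3],"turn":[0,0,0]},{"hand":0.6,"offset":[0,0,-6],"turn":[0,0,0]},{"hand":0.6,"offset":[0,0,-8.5],"turn":[0,0,0]},{"hand":0.6,"offset":[0,0,-8.5],"turn":[0,0,0]}]' | tail -2
python3 -m handwheel '[{"hand":0.6,"offset":[0,0,0],"turn":[0,0,0]},{"hand":0.6,"offset":[0,0,0],"turn":[0,0,0]}]' | sed -n 2p
python3 plan.py 500,-230,100,-45 447,-134,80,-18.3 447,-134,3,-18.3
```

```text
time: 12.92
ee_pos: [0.5627, -0.3454, 0.013]
tcp_rot: [0.0, 0.999, 0.035, 0.001]
wrist_force: [-0.3, -0.2, -0.7]
finger_gap: 0.0181
gripper_force: 39.7
finger_gap: 0.0342
gripper_force: 0.0
ee_pos: [0.562, -0.3449, 0.0974]
now [ 562.  -344.9   97.4] -86.0 t 13.75 tilt [-0.  0. -1.]
[500.0, -230.0, 100.0, -45.0] off [-5.39, -11.9, -0.26] tz -0.716 rows 3.1 5.7
[447.0, -134.0, 80.0, -18.3] off [3.04, -10.54, 2.0] tz -0.466 rows 2.7 3.7
[447.0, -134.0, 3.0, -18.3] off [0.0, 0.0, 7.7] tz -0.000 rows 1.8 0.0
```

```bash
python3 -m handwheel '[{"hand":0.5,"offset":[-5.4,-11.9,0],"turn":[0,0,-0.716]},{"hand":0.5,"offset":[-5.4,-11.9,0],"turn":[0,0,-0.716]},{"hand":0.5,"offset":[-5.4,-11.9,0],"turn":[0,0,-0.716]},{"hand":0.5,"offset":[-5.4,-11.9,0],"turn":[0,0,-0.716]},{"hand":0.5,"offset":[-5.4,-11.9,0],"turn":[0,0,-0.716]},{"hand":0.5,"offset":[-5.4,-11.9,0],"turn":[0,0,-0.716]},{"hand":0.5,"offset":[-5.4,-11.9,0],"turn":[0,0,-0.716]}]' | sed -n 2p
python3 -m handwheel '[{"hand":0.4,"offset":[3,-10.5,2],"turn":[0,0,-0.466]},{"hand":0.4,"offset":[3,-10.5,2],"turn":[0,0,-0.466]},{"hand":0.4,"offset":[3,-10.5,2],"turn":[0,0,-0.466]},{"hand":0.4,"offset":[3,-10.5,2],"turn":[0,0,-0.466]},{"hand":0.4,"offset":[3,-10.5,2],"turn":[0,0,-0.466]},{"hand":0.4,"offset":[3,-10.5,2],"turn":[0,0,-0.466]},{"hand":0.4,"offset":[3,-10.5,2],"turn":[0,0,-0.466]},{"hand":0.4,"offset":[3,-10.5,2],"turn":[0,0,-0.466]}]' | sed -n 2p
python3 - <<'E'
from h import *
im=capture('scene');cv2.imwrite('pics/s5.png',cv2.resize(im[150:290,150:310],None,fx=4,fy=4,interpolation=cv2.INTER_CUBIC))
E
python3 plan.py 447,-134,3,-18.3
```

```text
ee_pos: [0.4994, -0.2294, 0.0964]
ee_pos: [0.4475, -0.1355, 0.0772]
now [ 447.4 -135.4   77.3] -18.5 t 15.05 tilt [ 0. -0. -1.]
[447.0, -134.0, 3.0, -18.3] off [0.12, -0.09, 7.43] tz -0.003 rows 1.8 0.0
```

View pics/s5.png

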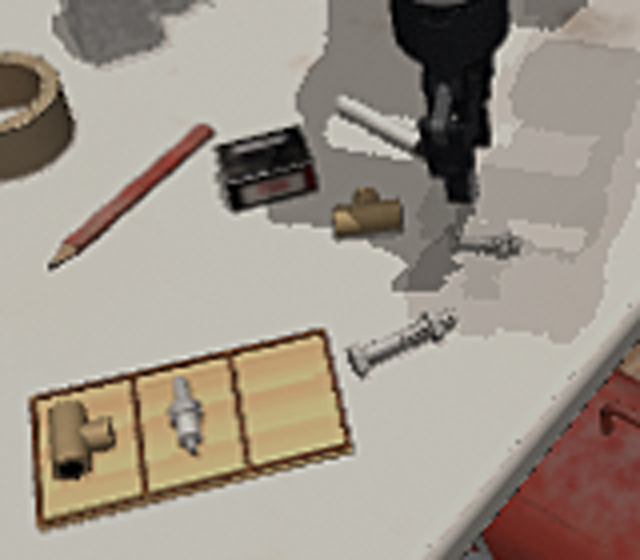

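The plug lies centred in the middle bay, at crop (187,417), and the gripper lines up with the short bolt. Grasping it.

```bash
python3 -m handwheel '[{"hand":0.4,"offset":[0.1,-0.1,2.5],"turn":[0,0,0]},{"hand":0.4,"offset":[0.1,-0.1,5],"turn":[0,0,0]},{"hand":0.4,"offset":[0.1,-0.1,6.8],"turn":[0,0,0]},{"hand":0.4,"offset":[0.1,-0.1,7.3],"turn":[0,0,0]},{"hand":0.4,"offset":[0.1,-0.1,7.4],"turn":[0,0,0]},{"hand":1,"offset":[0.1,-0.1,7.4],"turn":[0,0,0]},{"hand":1,"offset":[0.1,-0.1,7.4],"turn":[0,0,0]},{"hand":1,"offset":[0.1,-0.1,7.4],"turn":[0,0,0]}]' 40
python3 -m handwheel '[{"hand":1,"offset":[0,0,0],"turn":[0,0,0]},{"hand":1,"offset":[0,0,0],"turn":[0,0,0]},{"hand":1,"offset":[0,0,0],"turn":[0,0,0]},{"hand":1,"offset":[0,0,0],"turn":[0,0,0]}]'
python3 -m handwheel '[{"hand":1,"offset":[0,0,-2],"turn":[0,0,0]},{"hand":1,"offset":[0,0,-4],"turn":[0,0,0]},{"hand":1,"offset":[0,0,-6],"turn":[0,0,0]},{"hand":1,"offset":[0,0,-8],"turn":[0,0,0]},{"hand":1,"offset":[0,0,-9],"turn":[0,0,0]},{"hand":1,"offset":[0,0,-9],"turn":[0,0,0]},{"hand":1,"offset":[0,0,-9],"turn":[0,0,0]},{"hand":1,"offset":[0,0,-9],"turn":[0,0,0]}]'
python3 plan.py 500,-210,94,-53 555,-281,60,-86 555,-281,10,-86
```

```text
time: 15.72
ee_pos: [0.4471, -0.1339, 0.0043]
tcp_rot: [0.001, 0.811, 0.586, 0.001]
wrist_force: [0.1, -0.2, 0.3]
finger_gap: 0.0153
gripper_force: 0.0
time: 16.05
ee_pos: [0.4471, -0.1337, 0.0043]
tcp_rot: [0.001, 0.81, 0.586, 0.001]
wrist_force: [-0.3, -0.1, 6.7]
finger_gap: 0.0073
gripper_force: 39.3
time: 16.72
ee_pos: [0.4459, -0.1331, 0.0926]
tcp_rot: [-0.001, 0.81, 0.586, -0.0]
wrist_force: [0.7, -0.1, -0.5]
finger_gap: 0.0075
gripper_force: 39.3
now [ 445.9 -133.1   92.6] -18.3 t 16.7167 tilt [-0.001  0.001 -1.   ]
[500.0, -210.0, 94.0, -53.0] off [-5.6, 7.55, -0.14] tz 0.606 rows 2.3 4.8
[555.0, -281.0, 60.0, -86.0] off [0.12, 8.98, 3.4] tz 0.576 rows 2.3 4.6
[555.0, -281.0, 10.0, -86.0] off [0.0, 0.0, 5.0] tz -0.000 rows 1.2 0.0
```

```bash
python3 -m handwheel '[{"hand":1,"offset":[-5.6,7.5,0],"turn":[0,0,0.606]},{"hand":1,"offset":[-5.6,7.5,0],"turn":[0,0,0.606]},{"hand":1,"offset":[-5.6,7.5,0],"turn":[0,0,0.606]},{"hand":1,"offset":[-5.6,7.5,0],"turn":[0,0,0.606]},{"hand":1,"offset":[-5.6,7.5,0],"turn":[0,0,0.606]},{"hand":1,"offset":[-5.6,7.5,0],"turn":[0,0,0.606]},{"hand":1,"offset":[-5.6,7.5,0],"turn":[0,0,0.606]}]' | sed -n 2p
python3 -m handwheel '[{"hand":1,"offset":[0.1,9,3.4],"turn":[0,0,0.576]},{"hand":1,"offset":[0.1,9,3.4],"turn":[0,0,0.576]},{"hand":1,"offset":[0.1,9,3.4],"turn":[0,0,0.576]},{"hand":1,"offset":[0.1,9,3.4],"turn":[0,0,0.576]},{"hand":1,"offset":[0.1,9,3.4],"turn":[0,0,0.576]},{"hand":1,"offset":[0.1,9,3.4],"turn":[0,0,0.576]},{"hand":1,"offset":[0.1,9,3.4],"turn":[0,0,0.576]},{"hand":1,"offset":[0.1,9,3.4],"turn":[0,0,0.576]}]' | sed -n '2p;5,6p'
python3 -m handwheel '[{"hand":1,"offset":[0,0,0],"turn":[0,0,0]},{"hand":1,"offset":[0,0,0],"turn":[0,0,0]}]' | sed -n '2p;5,6p'
python3 plan.py 555,-281,11,-86
```

```text
ee_pos: [0.4995, -0.2098, 0.0921]
ee_pos: [0.5549, -0.2811, 0.0591]
finger_gap: 0.0073
gripper_force: 39.4
ee_pos: [0.555, -0.2812, 0.0594]
finger_gap: 0.0073
gripper_force: 39.4
now [ 555.  -281.2   59.4] -85.9 t 18.1333 tilt [ 0. -0. -1.]
[555.0, -281.0, 11.0, -86.0] off [-0.0, -0.02, 4.84] tz 0.002 rows 1.2 0.0
```

```bash
python3 -m handwheel '[{"hand":1,"offset":[0,0,2],"turn":[0,0,0]},{"hand":1,"offset":[0,0,3.5],"turn":[0,0,0]},{"hand":1,"offset":[0,0,4.4],"turn":[0,0,0]},{"hand":1,"offset":[0,0,4.8],"turn":[0,0,0]},{"hand":1,"offset":[0,0,4.9],"turn":[0,0,0]},{"hand":1,"offset":[0,0,4.9],"turn":[0,0,0]},{"hand":1,"offset":[0,0,4.9],"turn":[0,0,0]}]'
python3 -m handwheel '[{"hand":0.65,"offset":[0,0,0],"turn":[0,0,0]},{"hand":0.65,"offset":[0,0,0],"turn":[0,0,0]},{"hand":0.65,"offset":[0,0,0],"turn":[0,0,0]},{"hand":0.65,"offset":[0,0,-1],"turn":[0,0,0]},{"hand":0.65,"offset":[0,0,-3],"turn":[0,0,0]},{"hand":0.65,"offset":[0,0,-6],"turn":[0,0,0]},{"hand":0.65,"offset":[0,0,-8.5],"turn":[0,0,0]},{"hand":0.65,"offset":[0,0,-8.5],"turn":[0,0,0]}]' | tail -2
python3 -m handwheel '[{"hand":0.65,"offset":[0,0,0],"turn":[0,0,0]},{"hand":0.65,"offset":[0,0,0],"turn":[0,0,0]}]' | sed -n 2p
python3 plan.py 540,-240,95,-35 527,-204,80,17.4 527,-204,4,17.4
```

```text
time: 18.72
ee_pos: [0.5555, -0.2816, 0.0108]
tcp_rot: [0.0, 0.999, 0.035, 0.001]
wrist_force: [-1.5, 0.9, 0.1]
finger_gap: 0.0069
gripper_force: 39.5
finger_gap: 0.0293
gripper_force: 0.0
ee_pos: [0.5547, -0.2812, 0.0952]
now [ 554.7 -281.2   95.2] -86.0 t 19.55 tilt [-0.  0. -1.]
[540.0, -240.0, 95.0, -35.0] off [-1.18, -4.21, 0.02] tz -0.890 rows 1.0 7.1
[527.0, -204.0, 80.0, 17.4] off [2.2, -3.13, 1.5] tz -0.915 rows 1.0 7.3
[527.0, -204.0, 4.0, 17.4] off [0.0, 0.0, 7.6] tz -0.000 rows 1.8 0.0
```

```bash
python3 -m handwheel '[{"hand":0.4,"offset":[-1.2,-4.2,0],"turn":[0,0,-0.89]},{"hand":0.4,"offset":[-1.2,-4.2,0],"turn":[0,0,-0.89]},{"hand":0.4,"offset":[-1.2,-4.2,0],"turn":[0,0,-0.89]},{"hand":0.4,"offset":[-1.2,-4.2,0],"turn":[0,0,-0.89]},{"hand":0.4,"offset":[-1.2,-4.2,0],"turn":[0,0,-0.89]},{"hand":0.4,"offset":[-1.2,-4.2,0],"turn":[0,0,-0.89]},{"hand":0.4,"offset":[-1.2,-4.2,0],"turn":[0,0,-0.89]},{"hand":0.4,"offset":[-1.2,-4.2,0],"turn":[0,0,-0.89]}]' | sed -n 2p
python3 -m handwheel '[{"hand":0.4,"offset":[2.2,-3.1,1.5],"turn":[0,0,-0.915]},{"hand":0.4,"offset":[2.2,-3.1,1.5],"turn":[0,0,-0.915]},{"hand":0.4,"offset":[2.2,-3.1,1.5],"turn":[0,0,-0.915]},{"hand":0.4,"offset":[2.2,-3.1,1.5],"turn":[0,0,-0.915]},{"hand":0.4,"offset":[2.2,-3.1,1.5],"turn":[0,0,-0.915]},{"hand":0.4,"offset":[2.2,-3.1,1.5],"turn":[0,0,-0.915]},{"hand":0.4,"offset":[2.2,-3.1,1.5],"turn":[0,0,-0.915]},{"hand":0.4,"offset":[2.2,-3.1,1.5],"turn":[0,0,-0.915]}]' | sed -n 2p
python3 -m handwheel '[{"hand":0.4,"offset":[0,0,0],"turn":[0,0,0]},{"hand":0.4,"offset":[0,0,0],"turn":[0,0,0]}]' | sed -n 2p
python3 - <<'E'
from h import *
im=capture('scene');cv2.imwrite('pics/s6.png',cv2.resize(im[150:290,150:310],None,fx=4,fy=4,interpolation=cv2.INTER_CUBIC))
E
python3 plan.py 527,-204,3.5,17.4
```

```text
ee_pos: [0.5393, -0.2399, 0.0938]
ee_pos: [0.5267, -0.2042, 0.0793]
ee_pos: [0.5269, -0.2043, 0.0795]
now [ 527.  -204.3   79.7] 17.2 t 21.1 tilt [-0.001  0.001 -1.   ]
[527.0, -204.0, 3.5, 17.4] off [0.03, 0.01, 7.62] tz -0.003 rows 1.8 0.0
```

View pics/s6.png

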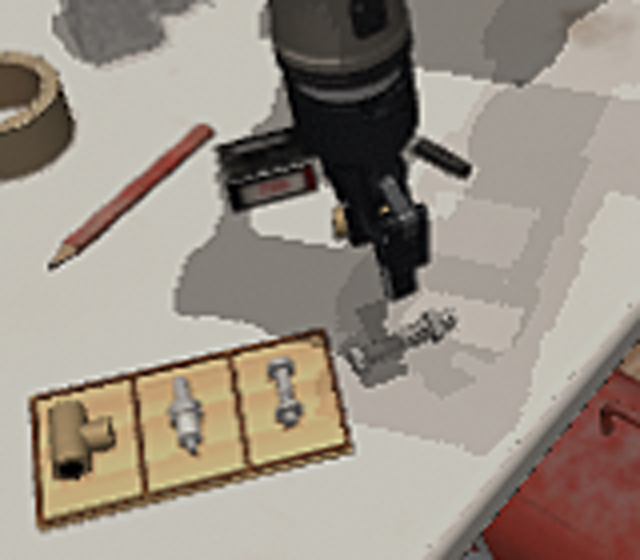

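The short bolt is centred in the right bay, at crop (284,392). The gripper is over the long bolt's shank.

```bash
python3 -m handwheel '[{"hand":0.4,"offset":[0,0,2.5],"turn":[0,0,0]},{"hand":0.4,"offset":[0,0,5],"turn":[0,0,0]},{"hand":0.4,"offset":[0,0,7],"turn":[0,0,0]},{"hand":0.4,"offset":[0,0,7.5],"turn":[0,0,0]},{"hand":0.4,"offset":[0,0,7.6],"turn":[0,0,0]},{"hand":1,"offset":[0,0,7.6],"turn":[0,0,0]},{"hand":1,"offset":[0,0,7.6],"turn":[0,0,0]},{"hand":1,"offset":[0,0,7.6],"turn":[0,0,0]}]' 60
python3 -m handwheel '[{"hand":1,"offset":[0,0,0],"turn":[0,0,0]},{"hand":1,"offset":[0,0,0],"turn":[0,0,0]},{"hand":1,"offset":[0,0,0],"turn":[0,0,0]},{"hand":1,"offset":[0,0,0],"turn":[0,0,0]}]'
python3 -m handwheel '[{"hand":1,"offset":[0,0,-2],"turn":[0,0,0]},{"hand":1,"offset":[0,0,-4],"turn":[0,0,0]},{"hand":1,"offset":[0,0,-6],"turn":[0,0,0]},{"hand":1,"offset":[0,0,-9],"turn":[0,0,0]},{"hand":1,"offset":[0,0,-12],"turn":[0,0,0]},{"hand":1,"offset":[0,0,-13],"turn":[0,0,0]},{"hand":1,"offset":[0,0,-13],"turn":[0,0,0]},{"hand":1,"offset":[0,0,-13],"turn":[0,0,0]}]'
python3 - <<'E'
from h import *
im=capture('scene');cv2.imwrite('pics/s7.png',cv2.resize(im[150:290,150:310],None,fx=4,fy=4,interpolation=cv2.INTER_CUBIC))
E
python3 plan.py 475,50,135,50 362,306,100,93 362,306,12,93
```

```text
time: 21.77
ee_pos: [0.5282, -0.205, 0.0056]
tcp_rot: [0.001, 0.592, 0.806, 0.0]
wrist_force: [0.4, -0.1, -0.2]
finger_gap: 0.0156
gripper_force: 0.0
time: 22.1
ee_pos: [0.5281, -0.2049, 0.0057]
tcp_rot: [0.001, 0.592, 0.806, 0.0]
wrist_force: [-0.4, 0.5, 6.2]
finger_gap: 0.0089
gripper_force: 58.7
time: 22.77
ee_pos: [0.5271, -0.2044, 0.1341]
tcp_rot: [0.0, 0.592, 0.806, 0.0]
wrist_force: [1.4, -0.7, -1.1]
finger_gap: 0.0084
gripper_force: 58.7
now [ 526.6 -204.1  133. ] 17.4 t 22.8167 tilt [-0.002  0.001 -1.   ]
[475.0, 50.0, 135.0, 50.0] off [25.79, 2.69, -0.2] tz -0.569 rows 6.2 4.5
[362.0, 306.0, 100.0, 93.0] off [25.11, 12.35, 3.5] tz -0.750 rows 6.8 6.0
[362.0, 306.0, 12.0, 93.0] off [-0.0, 0.0, 8.8] tz -0.000 rows 2.1 0.0
```

View pics/s7.png

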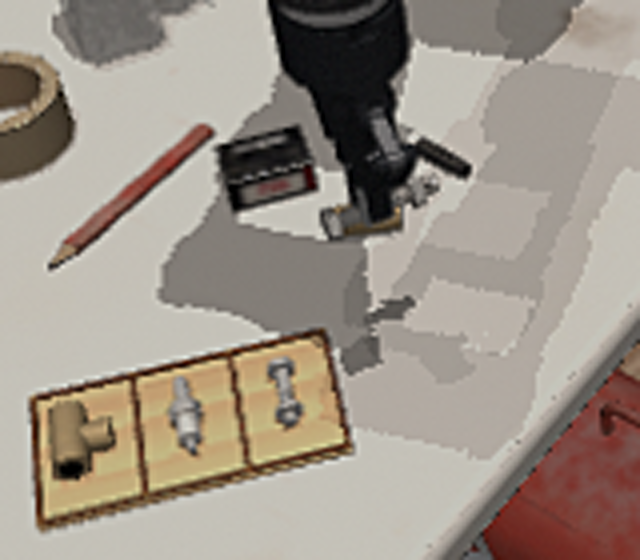

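The long bolt is held level near its middle (finger at crop 378, bolt spanning 328–435). Moving it to the two-bay board.

```bash
python3 -m handwheel '[{"hand":1,"offset":[25.8,2.6,0],"turn":[0,0,-0.569]},{"hand":1,"offset":[25.8,2.6,0],"turn":[0,0,-0.569]},{"hand":1,"offset":[25.8,2.6,0],"turn":[0,0,-0.569]},{"hand":1,"offset":[25.8,2.6,0],"turn":[0,0,-0.569]},{"hand":1,"offset":[25.8,2.6,0],"turn":[0,0,-0.569]},{"hand":1,"offset":[25.8,2.6,0],"turn":[0,0,-0.569]},{"hand":1,"offset":[25.8,2.6,0],"turn":[0,0,-0.569]},{"hand":1,"offset":[25.8,2.6,0],"turn":[0,0,-0.569]}]' | sed -n 2p
python3 -m handwheel '[{"hand":1,"offset":[25.1,12.4,3.5],"turn":[0,0,-0.75]},{"hand":1,"offset":[25.1,12.4,3.5],"turn":[0,0,-0.75]},{"hand":1,"offset":[25.1,12.4,3.5],"turn":[0,0,-0.75]},{"hand":1,"offset":[25.1,12.4,3.5],"turn":[0,0,-0.75]},{"hand":1,"offset":[25.1,12.4,3.5],"turn":[0,0,-0.75]},{"hand":1,"offset":[25.1,12.4,3.5],"turn":[0,0,-0.75]},{"hand":1,"offset":[25.1,12.4,3.5],"turn":[0,0,-0.75]},{"hand":1,"offset":[25.1,12.4,3.5],"turn":[0,0,-0.75]}]' | sed -n '2p;5,6p'
python3 -m handwheel '[{"hand":1,"offset":[0,0,0],"turn":[0,0,0]},{"hand":1,"offset":[0,0,0],"turn":[0,0,0]},{"hand":1,"offset":[0,0,0],"turn":[0,0,0]}]' | sed -n '2p;5,6p'
python3 plan.py 361,306,60,93 361,306,12.5,93
```

```text
ee_pos: [0.4731, 0.052, 0.1327]
ee_pos: [0.3603, 0.3084, 0.0975]
finger_gap: 0.0084
gripper_force: 58.8
ee_pos: [0.3632, 0.3043, 0.0989]
finger_gap: 0.0084
gripper_force: 58.8
now [363.2 304.3  98.9] 92.9 t 24.4 tilt [-0.    -0.001 -1.   ]
[361.0, 306.0, 60.0, 93.0] off [0.21, 0.18, 3.89] tz -0.002 rows 0.9 0.0
[361.0, 306.0, 12.5, 93.0] off [-0.0, 0.0, 4.75] tz -0.000 rows 1.1 0.0
```

```bash
python3 -m handwheel '[{"hand":1,"offset":[0.1,0,2],"turn":[0,0,0]},{"hand":1,"offset":[0.1,0,4],"turn":[0,0,0]},{"hand":1,"offset":[0.1,0,4],"turn":[0,0,0]},{"hand":1,"offset":[0.1,0,4],"turn":[0,0,0]}]' | sed -n 2p
python3 plan.py 361,306,12.5,93
```

```text
ee_pos: [0.3615, 0.3043, 0.0589]
now [361.5 304.3  58.9] 92.9 t 24.7333 tilt [-0.002 -0.001 -1.   ]
[361.0, 306.0, 12.5, 93.0] off [0.04, 0.17, 4.64] tz -0.002 rows 1.1 0.0
```

```bash
python3 -m handwheel '[{"hand":1,"offset":[0,0.1,2],"turn":[0,0,0]},{"hand":1,"offset":[0,0.1,3.4],"turn":[0,0,0]},{"hand":1,"offset":[0,0.1,4.2],"turn":[0,0,0]},{"hand":1,"offset":[0,0.1,4.6],"turn":[0,0,0]},{"hand":1,"offset":[0,0.1,4.7],"turn":[0,0,0]},{"hand":1,"offset":[0,0.1,4.7],"turn":[0,0,0]},{"hand":1,"offset":[0,0.1,4.7],"turn":[0,0,0]}]'
python3 -m handwheel '[{"hand":0.6,"offset":[0,0,0],"turn":[0,0,0]},{"hand":0.6,"offset":[0,0,0],"turn":[0,0,0]},{"hand":0.6,"offset":[0,0,0],"turn":[0,0,0]},{"hand":0.6,"offset":[0,0,-1],"turn":[0,0,0]},{"hand":0.6,"offset":[0,0,-3],"turn":[0,0,0]},{"hand":0.6,"offset":[0,0,-6],"turn":[0,0,0]},{"hand":0.6,"offset":[0,0,-10],"turn":[0,0,0]},{"hand":0.6,"offset":[0,0,-12],"turn":[0,0,0]}]' | tail -2
python3 -m handwheel '[{"hand":0.6,"offset":[0,0,0],"turn":[0,0,0]},{"hand":0.6,"offset":[0,0,0],"turn":[0,0,0]},{"hand":0.6,"offset":[0,0,0],"turn":[0,0,0]}]' | sed -n 2p
python3 plan.py 440,60,130,45 399,-211,100,-2 399,-211,6,-2
```

```text
time: 25.32
ee_pos: [0.3618, 0.3069, 0.0131]
tcp_rot: [0.001, -0.026, 1.0, 0.0]
wrist_force: [-0.9, 0.7, -0.3]
finger_gap: 0.0088
gripper_force: 58.7
finger_gap: 0.0343
gripper_force: 0.0
ee_pos: [0.3607, 0.3063, 0.1321]
now [360.7 306.3 132.1] 93.0 t 26.2333 tilt [-0.001 -0.    -1.   ]
[440.0, 60.0, 130.0, 45.0] off [-6.63, -25.02, 0.21] tz 0.838 rows 6.2 6.7
[399.0, -211.0, 100.0, -2.0] off [-16.26, -22.06, 3.0] tz 0.820 rows 6.6 6.6
[399.0, -211.0, 6.0, -2.0] off [0.0, 0.0, 9.4] tz -0.000 rows 2.3 0.0
```

```bash
python3 -m handwheel '[{"hand":0.3,"offset":[-6.6,-25,0.2],"turn":[0,0,0.838]},{"hand":0.3,"offset":[-6.6,-25,0.2],"turn":[0,0,0.838]},{"hand":0.3,"offset":[-6.6,-25,0.2],"turn":[0,0,0.838]},{"hand":0.3,"offset":[-6.6,-25,0.2],"turn":[0,0,0.838]},{"hand":0.3,"offset":[-6.6,-25,0.2],"turn":[0,0,0.838]},{"hand":0.3,"offset":[-6.6,-25,0.2],"turn":[0,0,0.838]},{"hand":0.3,"offset":[-6.6,-25,0.2],"turn":[0,0,0.838]},{"hand":0.3,"offset":[-6.6,-25,0.2],"turn":[0,0,0.838]}]' | sed -n 2p
python3 -m handwheel '[{"hand":0.1,"offset":[-16.2,-22,3],"turn":[0,0,0.82]},{"hand":0.1,"offset":[-16.2,-22,3],"turn":[0,0,0.82]},{"hand":0.1,"offset":[-16.2,-22,3],"turn":[0,0,0.82]},{"hand":0.1,"offset":[-16.2,-22,3],"turn":[0,0,0.82]},{"hand":0.1,"offset":[-16.2,-22,3],"turn":[0,0,0.82]},{"hand":0.1,"offset":[-16.2,-22,3],"turn":[0,0,0.82]},{"hand":0.1,"offset":[-16.2,-22,3],"turn":[0,0,0.82]},{"hand":0.1,"offset":[-16.2,-22,3],"turn":[0,0,0.82]}]' | sed -n 2p
python3 -m handwheel '[{"hand":0.1,"offset":[0,0,0],"turn":[0,0,0]},{"hand":0.1,"offset":[0,0,0],"turn":[0,0,0]},{"hand":0.1,"offset":[0,0,0],"turn":[0,0,0]}]' | sed -n 2p
python3 - <<'E'
from h import *
for c in('top','scene'):
    im=capture(c)
    for q in('long_bolt','tee_1','carton'):
        for b in mark_of(c,q):
            if b['conf']>.3: px=np.array(b['location'])*[640,400];print(c,q,round(b['conf'],2),at(c,px,.01)[:2].round(3))
E
python3 plan.py 399,-211,6,-2
```

```text
ee_pos: [0.4401, 0.0578, 0.129]
ee_pos: [0.3983, -0.2124, 0.0989]
ee_pos: [0.399, -0.2078, 0.0999]
top long_bolt 0.63 [0.354 0.306]
top tee_1 0.5 [ 0.564 -0.413]
top tee_1 0.37 [ 0.385 -0.216]
top carton 0.62 [ 0.321 -0.281]
scene long_bolt 0.43 [0.371 0.308]
scene tee_1 0.65 [ 0.415 -0.21 ]
scene tee_1 0.59 [ 0.584 -0.404]
scene carton 0.67 [ 0.559 -0.28 ]
scene carton 0.59 [ 0.328 -0.276]
now [ 399.2 -209.4  100.4] -2.0 t 28.2167 tilt [ 0. -0. -1.]
[399.0, -211.0, 6.0, -2.0] off [-0.16, -0.01, 9.44] tz 0.001 rows 2.3 0.0
```

```bash
python3 -m handwheel '[{"hand":0.1,"offset":[-0.1,0,3],"turn":[0,0,0]},{"hand":0.1,"offset":[-0.1,0,6],"turn":[0,0,0]},{"hand":0.1,"offset":[-0.1,0,8.5],"turn":[0,0,0]},{"hand":0.1,"offset":[-0.1,0,9.3],"turn":[0,0,0]},{"hand":0.1,"offset":[-0.1,0,9.3],"turn":[0,0,0]},{"hand":0.7,"offset":[-0.1,0,9.3],"turn":[0,0,0]},{"hand":0.7,"offset":[-0.1,0,9.3],"turn":[0,0,0]},{"hand":0.7,"offset":[-0.1,0,9.3],"turn":[0,0,0]}]' 50 | sed -n 2p
python3 -m handwheel '[{"hand":0.7,"offset":[0,0,0],"turn":[0,0,0]},{"hand":0.7,"offset":[0,0,0],"turn":[0,0,0]},{"hand":0.7,"offset":[0,0,0],"turn":[0,0,0]},{"hand":0.7,"offset":[0,0,0],"turn":[0,0,0]}]'
python3 -m handwheel '[{"hand":0.7,"offset":[0,0,-2],"turn":[0,0,0]},{"hand":0.7,"offset":[0,0,-4],"turn":[0,0,0]},{"hand":0.7,"offset":[0,0,-6],"turn":[0,0,0]},{"hand":0.7,"offset":[0,0,-9],"turn":[0,0,0]},{"hand":0.7,"offset":[0,0,-12],"turn":[0,0,0]},{"hand":0.7,"offset":[0,0,-13],"turn":[0,0,0]},{"hand":0.7,"offset":[0,0,-13],"turn":[0,0,0]},{"hand":0.7,"offset":[0,0,-13],"turn":[0,0,0]}]'
python3 plan.py 440,50,135,45 355,371,100,93
```

```text
ee_pos: [0.3996, -0.2112, 0.0086]
time: 29.22
ee_pos: [0.3996, -0.2111, 0.0089]
tcp_rot: [0.001, 0.719, 0.695, 0.0]
wrist_force: [-1.8, 0.1, 8.3]
finger_gap: 0.0357
gripper_force: 49.1
time: 29.88
ee_pos: [0.3991, -0.2107, 0.1379]
tcp_rot: [0.001, 0.719, 0.695, 0.0]
wrist_force: [0.3, -0.4, -2.5]
finger_gap: 0.0355
gripper_force: 51.5
now [ 399.1 -210.7  137.9] -2.0 t 29.8833 tilt [ 0.002 -0.001 -1.   ]
[440.0, 50.0, 135.0, 45.0] off [26.19, 3.18, 0.29] tz -0.820 rows 6.3 6.6
[355.0, 371.0, 100.0, 93.0] off [28.71, 16.69, 3.5] tz -0.838 rows 8.0 6.7
```

```bash
python3 -m handwheel '[{"hand":0.7,"offset":[26.2,3.2,0],"turn":[0,0,-0.82]},{"hand":0.7,"offset":[26.2,3.2,0],"turn":[0,0,-0.82]},{"hand":0.7,"offset":[26.2,3.2,0],"turn":[0,0,-0.82]},{"hand":0.7,"offset":[26.2,3.2,0],"turn":[0,0,-0.82]},{"hand":0.7,"offset":[26.2,3.2,0],"turn":[0,0,-0.82]},{"hand":0.7,"offset":[26.2,3.2,0],"turn":[0,0,-0.82]},{"hand":0.7,"offset":[26.2,3.2,0],"turn":[0,0,-0.82]},{"hand":0.7,"offset":[26.2,3.2,0],"turn":[0,0,-0.82]}]' | sed -n 2p
python3 -m handwheel '[{"hand":0.7,"offset":[24,14,0],"turn":[0,0,-0.7]},{"hand":0.7,"offset":[24,14,0],"turn":[0,0,-0.7]},{"hand":0.7,"offset":[24,14,0],"turn":[0,0,-0.7]},{"hand":0.7,"offset":[24,14,0],"turn":[0,0,-0.7]},{"hand":0.7,"offset":[24,14,0],"turn":[0,0,-0.7]},{"hand":0.7,"offset":[24,14,0],"turn":[0,0,-0.7]},{"hand":0.7,"offset":[24,14,0],"turn":[0,0,-0.7]},{"hand":0.7,"offset":[24,14,0],"turn":[0,0,-0.7]}]' | sed -n 2p
python3 -m handwheel '[{"hand":0.7,"offset":[0,0,0],"turn":[0,0,0]},{"hand":0.7,"offset":[0,0,0],"turn":[0,0,0]},{"hand":0.7,"offset":[0,0,0],"turn":[0,0,0]}]' | sed -n '2p;5,6p'
python3 plan.py 355,371,65,93
```

```text
ee_pos: [0.4392, 0.0533, 0.1359]
ee_pos: [0.368, 0.3219, 0.1361]
ee_pos: [0.3698, 0.3173, 0.1367]
finger_gap: 0.0356
gripper_force: 51.4
now [369.8 317.3 136.7] 84.9 t 31.4667 tilt [-0.001 -0.001 -1.   ]
[355.0, 371.0, 65.0, 93.0] off [1.94, 5.22, 7.17] tz -0.141 rows 2.2 1.1
```

```bash
python3 -m handwheel '[{"hand":0.7,"offset":[1,2.6,1],"turn":[0,0,-0.07]},{"hand":0.7,"offset":[1.9,5.1,3],"turn":[0,0,-0.141]},{"hand":0.7,"offset":[1.9,5.1,6],"turn":[0,0,-0.141]},{"hand":0.7,"offset":[1.9,5.1,7.2],"turn":[0,0,-0.141]},{"hand":0.7,"offset":[1.9,5.1,7.2],"turn":[0,0,-0.141]},{"hand":0.7,"offset":[1.9,5.1,7.2],"turn":[0,0,-0.141]},{"hand":0.7,"offset":[1.9,5.1,7.2],"turn":[0,0,-0.141]},{"hand":0.7,"offset":[1.9,5.1,7.2],"turn":[0,0,-0.141]}]' | sed -n '2p;5,6p'
python3 - <<'E'
from h import *
im=capture('scene');im2=capture('top')
z=lambda i,x,y,w,h,k:cv2.resize(i[y:y+h,x:x+w],None,fx=k,fy=k,interpolation=cv2.INTER_CUBIC)
cv2.imwrite('pics/s8.png',cv2.hconcat([z(im2,180,170,80,80,5),z(im,370,110,80,80,5)]))
E
python3 plan.py 355,371,15,93
```

```text
ee_pos: [0.3562, 0.3712, 0.0667]
finger_gap: 0.0353
gripper_force: 51.4
now [355.8 371.3  66.5] 93.1 t 32.2333 tilt [ 0.002  0.001 -1.   ]
[355.0, 371.0, 15.0, 93.0] off [0.08, -0.03, 5.15] tz 0.002 rows 1.2 0.0
```

View pics/s8.png

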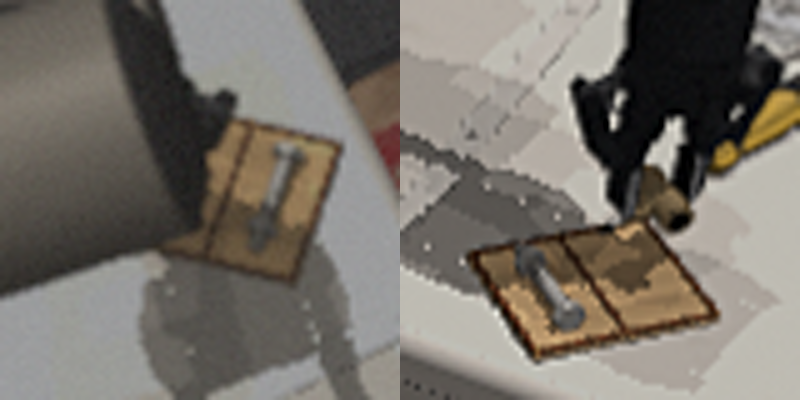

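The long bolt lies centred in its bay (top crop (275,195), scene crop (547,287)), and the tee hangs over the free bay. Lowering it.

```bash
python3 -m handwheel '[{"hand":0.7,"offset":[0,0,2],"turn":[0,0,0]},{"hand":0.7,"offset":[0,0,3.5],"turn":[0,0,0]},{"hand":0.7,"offset":[0,0,4.5],"turn":[0,0,0]},{"hand":0.7,"offset":[0,0,5],"turn":[0,0,0]},{"hand":0.7,"offset":[0,0,5.1],"turn":[0,0,0]},{"hand":0.7,"offset":[0,0,5.1],"turn":[0,0,0]},{"hand":0.7,"offset":[0,0,5.1],"turn":[0,0,0]}]'
python3 -m handwheel '[{"hand":0.42,"offset":[0,0,0],"turn":[0,0,0]},{"hand":0.42,"offset":[0,0,0],"turn":[0,0,0]},{"hand":0.42,"offset":[0,0,0],"turn":[0,0,0]},{"hand":0.42,"offset":[0,0,-0.5],"turn":[0,0,0]},{"hand":0.42,"offset":[0,0,-2],"turn":[0,0,0]},{"hand":0.42,"offset":[0,0,-5],"turn":[0,0,0]},{"hand":0.42,"offset":[0,0,-9],"turn":[0,0,0]},{"hand":0.42,"offset":[0,0,-13],"turn":[0,0,0]}]' | tail -2
python3 -m handwheel '[{"hand":0.42,"offset":[0,-8,-6],"turn":[0,0,0]},{"hand":0.42,"offset":[4,-15,-8],"turn":[0,0,0]},{"hand":0.42,"offset":[4,-20,-8],"turn":[0,0,0]},{"hand":0.42,"offset":[4,-24,-8],"turn":[0,0,0]},{"hand":0.42,"offset":[4,-28,-8],"turn":[0,0,0]},{"hand":0.42,"offset":[4,-28,-8],"turn":[0,0,0]},{"hand":0.42,"offset":[4,-28,-8],"turn":[0,0,0]},{"hand":0.42,"offset":[4,-28,-8],"turn":[0,0,0]}]'
python3 - <<'E'
from h import *
im=capture('scene');im2=capture('top')
z=lambda i,x,y,w,h,k:cv2.resize(i[y:y+h,x:x+w],None,fx=k,fy=k,interpolation=cv2.INTER_CUBIC)
cv2.imwrite('pics/s9.png',cv2.vconcat([cv2.hconcat([z(im2,180,175,80,60,5),z(im,370,130,80,60,5)]),cv2.hconcat([z(im2,350,185,133,100,3)[:300,:400].copy() if 0 else cv2.resize(im2[185:275,350:470],(400,300)),cv2.resize(im[170:290,150:310],(400,300))])]))
E
```

```text
time: 32.82
ee_pos: [0.3552, 0.3714, 0.015]
tcp_rot: [0.0, -0.028, 1.0, 0.0]
wrist_force: [-2.1, -1.1, 2.1]
finger_gap: 0.0353
gripper_force: 51.8
finger_gap: 0.0492
gripper_force: 0.0
time: 34.15
ee_pos: [0.3304, 0.0851, 0.2256]
tcp_rot: [0.001, -0.025, 1.0, -0.001]
wrist_force: [1.2, 0.4, -0.0]
finger_gap: 0.0493
gripper_force: 0.0
```

View pics/s9.png

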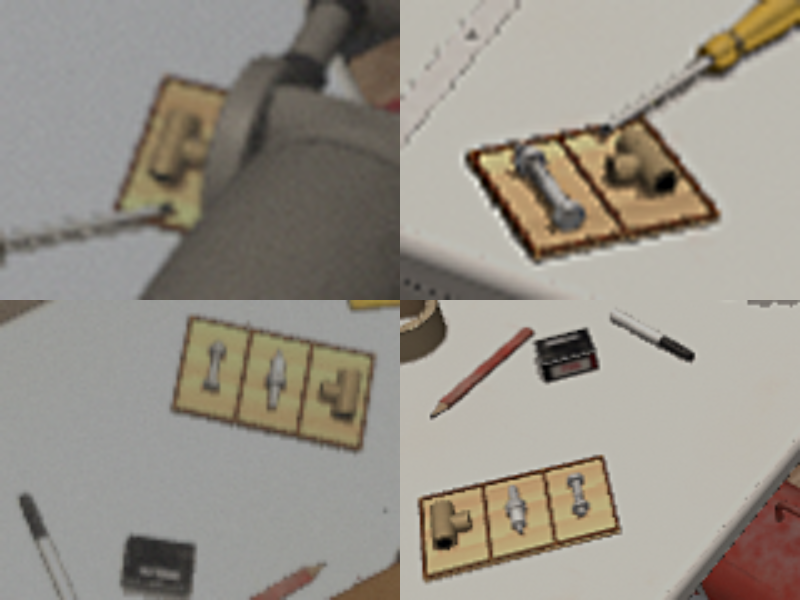

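All five parts lie in their bays, and the carton and screwdriver haven't moved. I'll check the tees numerically, since their tolerance is tightest.

```bash
python3 - <<'E'
from h import *
C=lambda x,y:((x-400+.5)/5-.5+370,(y+.5)/5-.5+130)
D=lambda x,y:((x-400+.5)/2.5-.5+150,(y-300+.5)/2.5-.5+170)
T=lambda x,y:((x+.5)/5-.5+180,(y+.5)/5-.5+175)
U=lambda x,y:((x+.5)/(10/3)-.5+350,(y-300+.5)/(10/3)-.5+185)
p=lambda n,c,f,x,y,z:print(n,c,(at(c,f(x,y),z)[:2]*1e3).round())
p('A run near','scene',C,663,183,.018);p('A branch end','scene',C,610,172,.018);p('A run far top','scene',C,632,130,.029)
p('A run','top',T,174,150,.018)
p('B run near','scene',D,444,543,.018);p('B br','scene',D,470,519,.018)
p('B run','top',U,347,392,.018);p('B br','top',U,320,386,.018)
p('long head','scene',C,572,217,.016);p('long end','scene',C,522,148,.016)
E
```

```text
A run near scene [379. 379.]
A branch end scene [360. 351.]
A run far top scene [335. 375.]
A run top [350. 376.]
B run near scene [ 593. -415.]
B br scene [ 568. -390.]
B run top [ 567. -419.]
B br top [ 565. -391.]
long head scene [395. 310.]
long end scene [320. 305.]
```

```bash
python3 -c "
from workcell import *
print(job_done())"
```

```text
the job is handed in; nothing more can be done
None
```

Both kits are made up and the job is handed in at about 34 s of the 128 s allowed. The final images put every part centred in its own bay, with the carton undisturbed; the judge's verdict was not returned.

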